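# Close up the mending box and hold its outer lid open

## Task

The mending box on the laundry worktop has been left with its drawer out and its two lids, the clear inner lid nested in the blue outer one, thrown up together. First push the drawer fully home past its catch; then gently lower the two lids together until both are fully shut, and raise the blue outer lid alone to about half open (about 45 degrees), leaving the clear inner lid shut over the reels and bobbins. Finish while still holding the outer lid there, and leave the other things on the worktop where they stand.

Things in the scene. Friction and masses are not known exactly. Their poses are not given: they have to be found in the camera images.
- mend_box: Pale wooden mending (sewing) box, fixed to the worktop: carcass 150 deep (x) x 230 wide (y) x 90 mm high; origin at the centre of its underside, z up, its front (drawer side) faces its own -x; its rear top edge carries the hinge of both lids. With both lids shut the top of the blue lid is 112 mm above the worktop.
- hinge (a point): Middle of the hinge pin shared by both lids, at the box's rear top edge: 75 mm behind (+x of) the box's origin and 92 mm up; pin along the box's y; axes as the box's.
- drawer (a joint): Drawer under the tray, m: 0 = fully home, grows as it is pulled out towards the box's -x (starts 0.035 to 0.06). White front panel 228 wide, from 6 to 52 mm up; at 0 its face is flush with the box front. It slides with about 1 N; over the last 11 mm a sprung catch resists with about 5 N, then draws it in over the last 4 mm and keeps it at 0.
- drawer_pull (a point): Middle of the drawer's steel bow pull, a round bar 8 mm thick and 72 mm long along the box's y, 36 mm up, its axis 25 mm in front of the drawer's face; moves with the drawer.
- inner_lid (a joint): Angle of the clear inner lid above the box, rad: 0 = shut flat on the rim, grows as it opens (starts 1.1 to 1.4). Lid 140 x 216 x 4 mm, yellow edge, a yellow knob 16 mm across and 8 mm high near its front edge. Stiff hinge (0.27 N m): alone it stays at any angle; the nested pair stays put above about 0.9 rad but falls if let go when nearly level.
- outer_lid (a joint): Angle of the blue outer lid relative to the INNER lid, rad: 0 = nested over it (start), grows as it opens away from it, never below 0: lowering it carries the inner lid down with it; with the inner lid shut it is its angle above the box. Lid 152 x 234 mm, 16 mm skirt, 0.28 to 0.40 kg. Loose hinge (0.03 N m): it falls if let go; lifting it leaves the inner lid behind.
- lid_handle (a point): Middle of the steel bow handle on the front edge of the blue outer lid: a round bar 10 mm thick and 84 mm long along the box's y, with a clear gap of 31 mm to the lid. With the lid level it lies 188 mm in front of and 7 mm above the hinge pin, and turns with the lid about that pin; the bar can turn between the finger pads.
- softener: White bottle with blue cap, 72 mm across, 170 mm high; origin at the centre of its underside. Leave it alone.
- dose_cup: Orange dosing cup, 68 mm across, 65 mm high; origin at the centre of its underside. Leave it alone.
- thread_cone: Green thread cone, 52 mm across at the foot, 88 mm high; origin at the centre of its underside. Leave it alone.
- iron: Black clothes iron lying on its sole, about 250 x 100 x 140 mm high; origin on its underside, 45 mm from the middle towards the heel, tip to its own -x. Leave it alone.

How it is judged (in metres and radians):
On the way, in this order (a step that is already met when the one before it is completed fails the run):
1. the drawer is pushed fully home and seated at its catch (value of joint drawer below 0.003 m), for 0.2 s.
2. both lids are fully shut, nested, with the drawer still home (value of joint each of inner_lid, outer_lid below 0.03 rad and value of joint drawer below 0.004 m), for 0.2 s.
At the end, for the whole second after the job is handed in: The drawer is home (within 4 mm), the inner lid is shut (within 0.03 rad), and the outer lid is held still by the fingers, and by nothing else, at 0.55 to 1.05 rad (about 32 to 60 degrees) above it (value of joint drawer below 0.004 m and value of joint inner_lid below 0.03 rad and value of joint outer_lid between 0.55 and 1.05 rad and velocity of joint outer_lid between -0.1 and 0.1 rad/s and contact force between the fingers and outer_lid above 0.4 N and contact force between outer_lid and softener below 0.05 N and contact force between outer_lid and dose_cup below 0.05 N and contact force between outer_lid and thread_cone below 0.05 N and contact force between outer_lid and iron below 0.05 N); the arm keeps its last pose, push and grip.
It fails at once if the two lids came apart (more than 0.25 rad) while the inner lid was not shut (value of joint inner_lid above 0.08 rad and value of joint outer_lid above 0.25 rad).
It fails at once if a lid was dropped or slammed (falling faster than 3 rad/s) (velocity of joint any of inner_lid, outer_lid below -3 rad/s).
It fails at once if a bystander was moved more than 20 mm (distance of any of softener, dose_cup, thread_cone, iron from where it was at the start of the episode above 0.02 m).
It also fails if it takes over 54 s, if anything falls off the work surface, if the arm or the gripper's body presses on something with over 40 N, if the wrist force passes 120 N, or if a joint passes its speed limit or range.

## Robot

A 6-joint arm with a two-finger parallel gripper is mounted at the origin on the work surface. World frame = base frame: x ahead of the robot, y to its left, z up, the work surface at z = 0. Lengths are in mm, angles in rad, forces in N, time in s.
With the tool pointing down it reaches from about 350 to 775 mm from the base axis. Payload 7.3 kg.
Tool frame: the origin (TCP) lies at the very end of the fingers, on their centre line; the grasp point (between the pads) lies 19 mm behind it; x points along the fingers, z is the direction in which the jaws open and shut, and the axes are right-handed (so a half turn about x gives the same grasp; the last joint's range is limited). The gripper opens to 92 mm and grips with 3 to 60 N. Pads are 19 mm wide; open, the fingers measure 130 mm over their backs; the gripper's body (75 mm by 190 mm) begins 47 mm behind the grasp point.
Start: joints at [-1.434, 0.342, 1.524, -0, 1.275, -0.146], TCP at [146.521, -504.159, 226.741] pointing down, gripper open.
Joint ranges: [-2.53, 2.53], [-0.77, 2.02], [0.04, 2.7], [-1, 4.14], [0.28, 2.66], [-3.11, 3.11]. Speed limits (rad/s): [2.57, 2.57, 3.14, 3.14, 3.14, 3.14].

## Interface

Orientations are given as [roll, pitch, yaw] about the fixed x, y, z axes, in that order (R = Rz(yaw) Ry(pitch) Rx(roll)).
In Python, from plant import * gives the robot as it stands.
- The arm moves only by the tool carry_out, never from a script. Its argument "rows" is a list of rows, each a list of 4 numbers: the shift along the world's x, y, z in mm, then the turn about the world's z in degrees. In form: [[x, y, z, twist], ...]. A call has 1 to 20 rows; each row is the pose to reach, as a shift and turn from the pose measured when the call began; what a row does not reach only later rows make up. A row lasts 1/12 s, in which the tool goes at most 41.7 mm and 7.16 degrees, less where a joint would pass 70% of its speed; a pose out of reach is approached as far as the arm can. A call with a gripper value outside its range is refused whole. "hand" is the finger opening in mm, from 0 to 91.8, set as the call begins (left out, the last holds). The fingers move at their own pace and stop on an object; the grip force is fixed at half the most. Time passes only in rows, so rows that repeat a pose let the fingers close. It gives the time, the measured TCP pose, the force and the opening at its end, in the units of the state.
- get_obs(): the state, without advancing time (a new reading comes with each control period).
- capture(name): name is "side" or "top"; returns the picture (420x560x3 uint8, red, green, blue); there is no depth.
- camera_info(name): a dict with "camera_matrix" (3x3 intrinsics, pixels), "pose" (4x4, takes a point from camera to world coordinates). Camera axes: x right, y down, z forward; pixel columns grow to the right and rows downward; lengths in mm; the calibration is good to about 2 mm. A picture is of the moment at which its call begins. camera_info takes no time and is no camera call.
- close_job(): hands the job in, once; it reports no verdict.
The state is a dict: "time": time; "joint_positions": joint angles; "dq": joint speeds; "tau": joint torques, N m; "tool_pos": TCP position; "tcp_rot": TCP orientation; "contact_force": force on the tool from outside, world axes, zero at the start; "moment": the same for the moment, N m; "grip_width": finger opening in mm.
Only numpy, scipy, OpenCV 4.12 (cv2) and the standard library are available. Lean on these libraries where they do the work, as an engineer would, in place of code of your own. Each camera call takes 0.05 s, during which the arm holds its last target. There are 200 camera calls.

## Working session

There is one attempt and no reset: what is moved stays moved. The work goes in short steps, Python scripts to look and compute and a tool call to move; the robot and the scene stay as the last step left them, time stands still between calls to the robot, and variables do not carry over. Pictures are saved under pics/ and viewed, about 8 in all and at most 12, crops included, and the job is handed in when it is done.

Besides the shell and the picture viewer there is one more tool, called after "Request:" by a JSON object that holds its "op" and its "data", one argument or row to a line. carry_out: Moves the arm, as the interface text tells. Its arguments: {"type":"object","properties":{"rows":{"type":"array"},"hand":{"type":"number"}},"required":["rows"]}

```bash
ls; mkdir -p pics
python3 - <<'E'
from plant import *
import cv2
for n in("side","top"):
    i=capture(n); cv2.imwrite(f"pics/{n}0.png",i[:,:,::-1]); c=camera_info(n); print(c["camera_matrix"],c["pose"])
print(get_obs())
E
```

```text
pics
[[496.84890176   0.         281.70902146]
 [  0.         496.84890176 205.46868764]
 [  0.           0.           1.        ]] [[ 9.99970928e-01 -7.57868158e-03  8.40895231e-04  5.99205806e+02]
 [-6.49251567e-03 -7.88405475e-01  6.15121658e-01 -7.11334066e+02]
 [-3.99884477e-03 -6.15109234e-01 -7.88431759e-01  1.02062395e+03]
 [ 0.00000000e+00  0.00000000e+00  0.00000000e+00  1.00000000e+00]]
[[410.29728024   0.         269.53635391]
 [  0.         410.29728024 206.96679683]
 [  0.           0.           1.        ]] [[ 1.72292285e-01 -9.64736826e-01  1.98993026e-01  4.00249423e+02]
 [-9.85030256e-01 -1.69874876e-01  2.92902966e-02  2.65271640e+00]
 [ 5.54648796e-03 -2.01060644e-01 -9.79563093e-01  1.04773749e+03]
 [ 0.00000000e+00  0.00000000e+00  0.00000000e+00  1.00000000e+00]]
{'time': 0.1, 'joint_positions': array([-1.43399991e+00,  3.42625881e-01,  1.52495165e+00,  9.15009466e-06,
        1.27538460e+00, -1.45974898e-01]), 'dq': array([-0.00264413, -0.00371755, -0.00139541,  0.00015555, -0.00053764,
        0.00101751]), 'tau': array([ 9.32306648e-04, -4.32004774e+01, -2.44695836e+01,  7.18101743e-02,
        5.25977102e-02, -5.88704552e-05]), 'tool_pos': array([ 146.46983577, -503.76650747,  226.11802965]), 'tcp_rot': array([2.98922848, 1.56942682, 1.7012008 ]), 'contact_force': array([-0.22155952,  0.52106882, -0.55003015]), 'moment': array([ 0.03242931,  0.00399063, -0.02740757]), 'grip_width': 91.87916606713053}
```

View pics/side0.png

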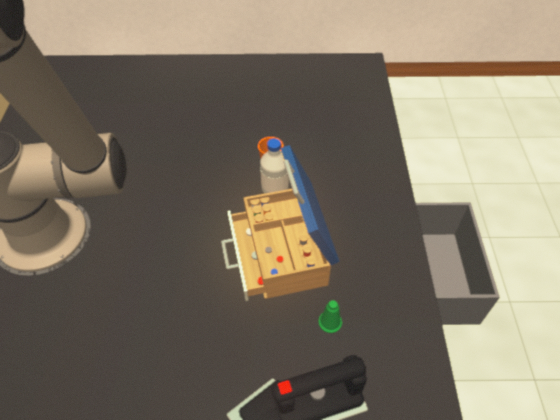

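View pics/top0.png

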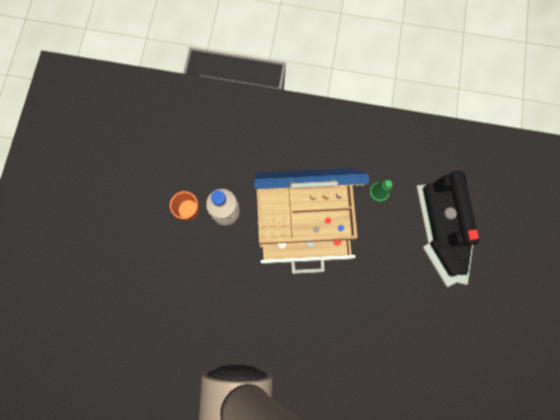

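Side view: the box is centred near (287,240) with its drawer pulled left and the pull at (230,253). The lids are up at (310,210), and the bottle is right beside the box's +y end. Top view: pull at (308,266), front panel (262..354,260), lid (257..368,180). I'll enlarge both.

Run:
```python
import cv2
def crop(n,x,y,w,h,s):
    i=cv2.imread(f"pics/{n}0.png")[y:y+h,x:x+w]; i=cv2.resize(i,None,fx=s,fy=s,interpolation=cv2.INTER_CUBIC)
    for k in range(0,w,20): cv2.putText(i,str(x+k),(k*s,8),0,.32,(255,255,255)); cv2.line(i,(k*s,10),(k*s,16),(255,255,255))
    for k in range(0,h,20): cv2.putText(i,str(y+k),(0,k*s+4),0,.32,(255,255,255)); cv2.line(i,(22,k*s),(28,k*s),(255,255,255))
    cv2.imwrite(f"pics/{n}c.png",i)
crop("side",205,140,150,165,3); crop("side",210,160,140,145,4)
crop("top",240,160,150,120,5)
```

```text
(no output)
```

View pics/sidec.png

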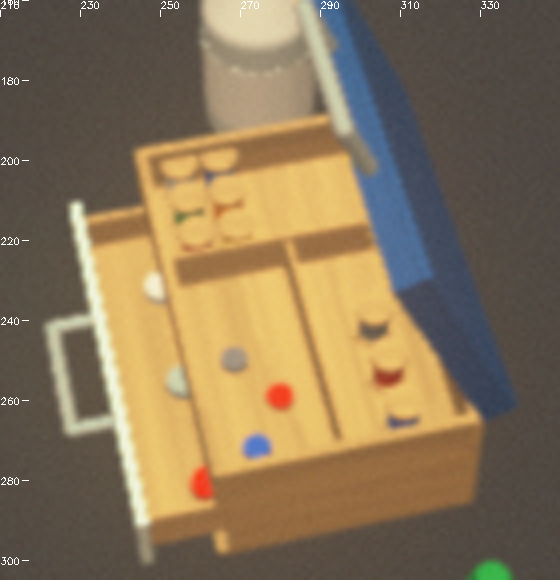

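View pics/topc.png

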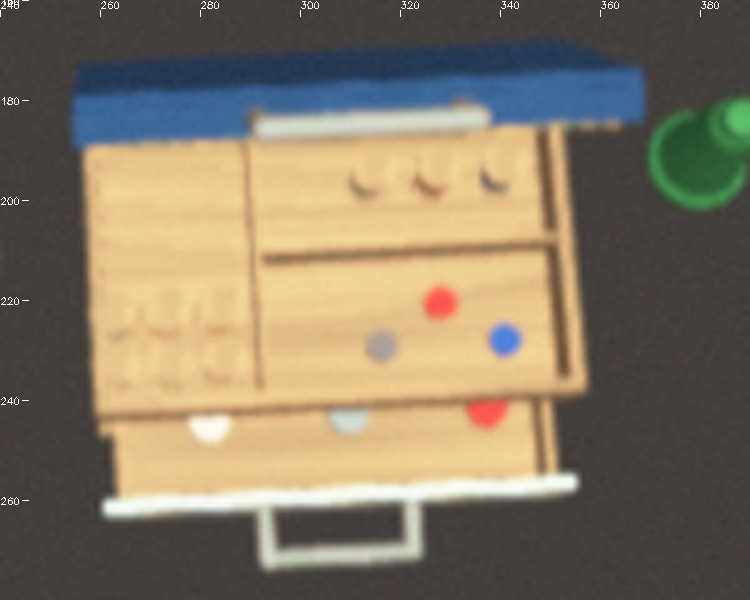

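```bash
cat > h.py <<'E'
from plant import *
import numpy as np
from scipy.optimize import least_squares
from scipy.spatial.transform import Rotation as R
C={n:(camera_info(n)["camera_matrix"],np.linalg.inv(camera_info(n)["pose"])) for n in("side","top")}
def proj(n,p):
    K,T=C[n]; q=K@(T[:3,:3]@p+T[:3,3]); return q[:2]/q[2]
def W(P,b): # box -> world, P=(x,y,yaw)
    c,s=np.cos(P[2]),np.sin(P[2]); return np.array([P[0]+c*b[0]-s*b[1],P[1]+s*b[0]+c*b[1],b[2]])
def handle(P,a,y=0):
    c,s=np.cos(a),np.sin(a); return W(P,[75-188*c-7*s,y,92+188*s+7*c])
def rays(n,u,z):
    K,T=C[n]; M=np.linalg.inv(T); d=M[:3,:3]@np.linalg.inv(K)@np.array([*u,1]); return M[:3,3]+d*(z-M[2,3])/d[2]
E
python3 - <<'E'
from h import *
O=[("side",[-75,115,90],(244,197.5)),("side",[-75,-115,90],(263.2,279.2)),("side",[75,-115,90],(330.5,264.5)),
("top",[-75,115,90],(259.4,243)),("top",[-75,-115,90],(357.4,238))]
D=[("side",-75,114,52,(229.2,210.8)),("side",-75,-114,52,(245.8,290.8)),("top",-75,114,52,(260.8,262.4)),("top",-75,-114,52,(355.4,258)),
("side",-100,33,36,(223.2,241.2)),("side",-100,-33,36,(228.5,267)),("top",-100,33,36,(293.4,272)),("top",-100,-33,36,(323.4,269.8))]
H=[("top",41,(291,185.4)),("top",-41,(338,183.4)),("side",-41,(301.5,200.8))]
def f(v):
    P=v[:3]; r=[]
    for n,b,u in O: r+=list(proj(n,W(P,b))-u)
    for n,x,y,z,u in D: r+=list(proj(n,W(P,[x-v[3],y,z]))-u)
    for n,y,u in H: r+=list(proj(n,handle(P,v[4],y))-u)
    return r
s=least_squares(f,[560,-70,0,45,1.2],x_scale=[10,10,.1,10,.1],loss="soft_l1")
print(s.x,np.round(np.array(f(s.x)).reshape(-1,2),1).tolist())
P=s.x
print("pull",W(P,[-100-P[3],0,36]),"closed pull",W(P,[-100,0,36]),"handle",handle(P,P[4]),"shut",handle(P,0),".8",handle(P,.8))
for n,t,z,c in("cup",(184,206),65,0),("bottle cap",(218,198),170,0),("cone",(388,184),88,0): print(n,rays("top",t,z))
o=get_obs(); print(R.from_euler("xyz",o["tcp_rot"]).as_matrix().round(3))
E
```

```text
[ 6.06479301e+02 -5.55981882e+01  2.24159132e-01  4.24342762e+01
  1.26375957e+00] [[-0.8, 0.0], [-0.3, 0.1], [0.1, 0.8], [0.1, -0.8], [-0.1, -0.7], [-1.9, -0.1], [-1.4, 0.8], [0.2, -0.9], [-0.2, -1.3], [-0.1, 1.9], [-0.9, -0.6], [1.4, -1.4], [-1.7, -0.6], [2.7, -0.3], [-2.4, -0.3], [-6.2, -9.7]]
pull [467.60853544 -87.25942057  36.        ] closed pull [508.98116403 -77.82684916  36.        ] handle [617.69853687 -53.04030747 273.32351695] shut [496.30640628 -80.71657509  99.        ] .8 [547.00314218 -69.15819463 231.73989205]
cup [566.01753974 238.29408626  65.        ]
bottle cap [578.73130752 143.62258731 170.        ]
cone [ 700.8072249  -241.18156198   88.        ]
[[-0.     0.96   0.279]
 [ 0.001  0.279 -0.96 ]
 [-1.     0.    -0.001]]
```

Run:
```python
from h import *
O=[("side",[-75,115,90],(244,197.5)),("side",[-75,-115,90],(263.2,279.2)),("side",[75,-115,90],(330.5,264.5)),
("top",[-75,115,90],(259.4,243)),("top",[-75,-115,90],(357.4,238))]
D=[("side",-75,114,52,(229.2,210.8)),("side",-75,-114,52,(245.8,290.8)),("top",-75,114,52,(260.8,262.4)),("top",-75,-114,52,(355.4,258)),
("side",-100,38,36,(223.2,241.2)),("side",-100,-38,36,(228.5,267)),("top",-100,38,36,(293.4,272)),("top",-100,-38,36,(323.4,269.8))]
H=[("top",45,(291,185.4)),("top",-45,(338,183.4)),("side",-45,(296,194))]
def f(v):
    P=v[:3]; r=[]
    for n,b,u in O: r+=list(proj(n,W(P,b))-u)
    for n,x,y,z,u in D: r+=list(proj(n,W(P,[x-v[3],y,z]))-u)
    for n,y,u in H: r+=list(proj(n,handle(P,v[4],y))-u)
    return r
s=least_squares(f,[606,-56,.22,45,1.2],x_scale=[10,10,.1,10,.1])
P=s.x; print(P.round(3),np.round(np.array(f(P)).reshape(-1,2),1).tolist())
np.save("P.npy",P)
o=get_obs()["tool_pos"]
print("deg",np.degrees(P[2]))
for n,p in("pre",W(P,[-150-P[3],0,28])),("touch",W(P,[-113.5-P[3],0,28])),("home",W(P,[-113.5,0,28])): print(n,p.round(1),(p-o).round(1))
```

```text
[ 6.06458e+02 -5.55040e+01  2.23000e-01  4.22060e+01  1.26100e+00] [[-0.7, -0.0], [-0.3, 0.1], [0.0, 0.8], [0.1, -0.8], [-0.2, -0.7], [-1.8, -0.2], [-1.4, 0.7], [0.2, -1.0], [-0.3, -1.3], [-0.4, 0.1], [-0.5, 1.2], [-0.8, -1.4], [0.3, -0.8], [0.6, 0.1], [-0.4, -0.1], [-0.5, -1.3]]
deg 12.786606972925457
pre [419. -98.  28.] [ 272.5  405.7 -198.1]
touch [454.6 -90.   28. ] [ 308.1  413.8 -198.1]
home [495.8 -80.6  28. ] [ 349.3  423.1 -198.1]
```

Request:
{"op": "carry_out", "data": {
  "hand": 0,
  "rows": [
    [40,55,0,0],
    [70,100,0,-1],
    [90,135,0,-1],
    [110,165,0,-2],
    [130,195,0,-2],
    [150,225,0,-3],
    [170,255,0,-3],
    [190,285,0,-3],
    [210,315,0,-3],
    [230,342,0,-3],
    [250,370,0,-3],
    [265,395,0,-3],
    [272,406,0,-3],
    [272,406,0,-3],
    [272,406,-35,-3],
    [272,406,-75,-3],
    [272,406,-115,-3],
    [272,406,-150,-3],
    [272,406,-180,-3],
    [272,406,-198,-3]
  ]
}}

```text
time: 1.77
tool_pos: [416.2, -98.0, 25.3]
tcp_rot: [-2.388, 1.566, 2.554]
contact_force: [-0.6, 0.0, -0.4]
grip_width: 0.7
```

Request:
{"op": "carry_out", "data": {
  "rows": [
    [5,1,3,0],
    [15,3,3,0],
    [25,6,3,0],
    [32,7,3,0],
    [38,8,3,0],
    [42,9,3,0],
    [46,10,3,0],
    [50,11,3,0],
    [54,12,3,0],
    [58,13,3,0],
    [61,14,3,0],
    [64,15,3,0],
    [67,15,3,0],
    [69,16,3,0],
    [71,16,3,0],
    [73,16,3,0],
    [75,17,3,0],
    [77,17,3,0]
  ]
}}

```text
time: 3.27
tool_pos: [491.5, -80.8, 28.1]
tcp_rot: [-2.203, 1.562, 2.739]
contact_force: [-4.4, 0.7, 1.7]
grip_width: 0.2
```

Request:
{"op": "carry_out", "data": {
  "rows": [
    [1,0,0,0],
    [2,0.4,0,0],
    [3,0.7,0,0],
    [3,0.7,0,0]
  ]
}}

```text
time: 3.6
tool_pos: [494.1, -80.3, 28.0]
tcp_rot: [-2.121, 1.561, 2.821]
contact_force: [-3.8, -2.9, 2.0]
grip_width: 0.4
```

Request:
{"op": "carry_out", "data": {
  "rows": [
    [1,0.2,0,0],
    [2,0.5,0,0],
    [3,0.7,0,0],
    [4,1,0,0],
    [4,1,0,0]
  ]
}}

```text
time: 4.02
tool_pos: [494.3, -80.2, 27.9]
tcp_rot: [-1.939, 1.553, 3.004]
contact_force: [-15.8, -9.6, 11.6]
grip_width: 0.8
```

Request:
{"op": "carry_out", "data": {
  "rows": [
    [1,0.2,0,0],
    [2,0.5,0,0],
    [3,0.7,0,0],
    [3,0.7,0,0],
    [3,0.7,0,0]
  ]
}}

```text
time: 4.43
tool_pos: [494.1, -80.1, 27.7]
tcp_rot: [-1.884, 1.546, 3.06]
contact_force: [-14.0, -8.7, 9.9]
grip_width: -0.0
```

Run:
```python
from h import *
import cv2
a=capture("side")[160:310,205:355]; b=capture("top")[160:310,240:390]
i=np.hstack([cv2.resize(x,(400,400),interpolation=cv2.INTER_CUBIC) for x in(a,b)]); cv2.imwrite("pics/push.png",i[:,:,::-1])
P=np.load("P.npy")
for n,o in("side",(205,160)),("top",(240,160)): print(n,[((proj(n,W(P,[-75-d,y,52]))-o)*400/150).round().tolist() for d in(0,10) for y in(114,-114)])
```

```text
side [[105.0, 127.0], [156.0, 340.0], [94.0, 128.0], [144.0, 343.0]]
top [[54.0, 224.0], [303.0, 212.0], [54.0, 235.0], [304.0, 223.0]]
```

View pics/push.png

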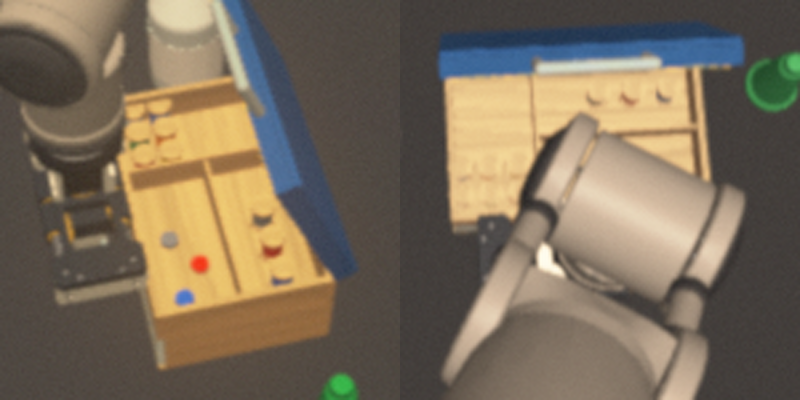

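Side view: the panel's near end looks flush at about (157,345), close to the predicted home corner (156,340). The arm hides the rest, so I'll back off and check.

Request:
{"op": "carry_out", "data": {
  "rows": [
    [-10,-2,0,0],
    [-30,-7,0,0],
    [-60,-14,0,0],
    [-70,-16,30,0],
    [-90,-18,65,0],
    [-120,-30,100,0],
    [-130,-30,135,0],
    [-130,-30,175,0],
    [-130,-30,210,0],
    [-130,-30,210,0]
  ]
}}

```text
time: 5.37
tool_pos: [367.6, -111.6, 244.4]
tcp_rot: [-1.453, 1.558, -2.792]
contact_force: [1.5, -0.7, 0.2]
grip_width: 0.3
```

Run:
```python
from h import *
import cv2
a=capture("side")[190:310,205:325]; b=capture("top")[200:290,250:370]
i=np.zeros((600,800,3),np.uint8); i[:400,:400]=cv2.resize(a,(400,400),interpolation=cv2.INTER_CUBIC); i[:300,400:]=cv2.resize(b,(400,300),interpolation=cv2.INTER_CUBIC); cv2.imwrite("pics/home.png",i[:400,:,::-1])
P=np.load("P.npy")
for n,o in("side",(205,190)),("top",(250,200)): print(n,[((proj(n,W(P,[x-d,y,z]))-o)*400/120+[400*(n=="top"),0]).round().tolist() for d in(0,6) for x,y,z in((-75,114,52),(-75,-114,52),(-104,30,36),(-104,-30,36))])
```

```text
side [[131.0, 58.0], [195.0, 325.0], [114.0, 170.0], [129.0, 240.0], [123.0, 60.0], [186.0, 327.0], [106.0, 171.0], [121.0, 242.0]]
top [[434.0, 147.0], [745.0, 131.0], [550.0, 183.0], [631.0, 179.0], [434.0, 155.0], [746.0, 139.0], [550.0, 191.0], [631.0, 187.0]]
```

View pics/home.png

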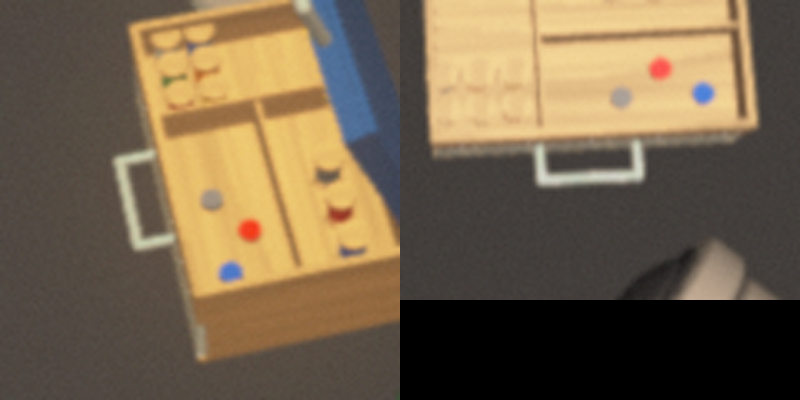

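The pull's outer edge is at y≈187..181 in the top view and runs (115,160)-(134,247) in the side view. Both match d=0, not 6 mm, so the drawer is home. Next I'll work out the grasp.

Run:
```python
from h import *
P=np.load("P.npy"); o=get_obs(); t=o["tool_pos"]; M=R.from_euler("xyz",o["tcp_rot"]).as_matrix()
print(M.round(3).tolist()); j=np.degrees(np.arctan2(M[1,2],M[0,2])); print("jaw",j,"twist",((np.degrees(P[2])-j+90)%180)-90,o["joint_positions"].round(3),t)
h=handle(P,P[4]); print(h, h-t)
```

```text
[[-0.02, 0.973, 0.23], [0.0, 0.23, -0.973], [-1.0, -0.02, -0.005]]
jaw -76.71055455420937 twist 89.49716152713484 [-0.487  0.075  1.836 -0.01   1.248  0.855] [ 365.21664071 -110.37045891  239.08167425]
[617.13723065 -53.08027973 273.16504357] [251.92058994  57.29017917  34.08336931]
```

Request:
{"op": "carry_out", "data": {
  "hand": 65,
  "rows": [
    [0,0,30,7],
    [0,0,60,14],
    [0,0,90,21],
    [20,5,100,28],
    [40,9,100,35],
    [60,14,100,42],
    [80,18,100,49],
    [100,23,100,56],
    [120,27,100,63],
    [140,32,100,70],
    [160,36,100,77],
    [180,41,100,84],
    [200,46,100,89.5],
    [220,50,100,89.5],
    [240,55,100,89.5],
    [252,57,100,89.5],
    [252,57,100,89.5],
    [252,57,90,89.5],
    [252,57,90,89.5]
  ]
}}

```text
time: 7.05
tool_pos: [616.3, -53.1, 325.6]
tcp_rot: [-2.091, 1.551, -1.867]
contact_force: [-0.8, -0.1, 0.1]
grip_width: 64.9
```

Run:
```python
from h import *
P=np.load("P.npy"); o=get_obs(); t=o["tool_pos"]; M=R.from_euler("xyz",o["tcp_rot"]).as_matrix()
print(t,np.degrees(np.arctan2(M[1,2],M[0,2])),M[:,0],handle(P,P[4])-t,o["joint_positions"].round(2))
```

```text
[616.34466811 -53.08054518 325.61927746] 12.813571697482475 [-0.00580853 -0.01902094 -0.99980221] [ 7.92562536e-01  2.65442152e-04 -5.24542339e+01] [-0.2   0.48  1.04 -0.02  1.62 -0.42]
```

Request:
{"op": "carry_out", "data": {
  "rows": [
    [1,0,-15,0],
    [1,0,-30,0],
    [1,0,-42,0],
    [1,0,-52,0],
    [1,0,-60,0],
    [1,0,-67,0],
    [1,0,-67,0],
    [1,0,-67,0]
  ]
}}

```text
time: 7.72
tool_pos: [617.3, -53.1, 258.6]
tcp_rot: [-2.098, 1.551, -1.874]
contact_force: [0.7, -0.0, 0.8]
grip_width: 64.9
```

Request:
{"op": "carry_out", "data": {
  "hand": 0,
  "rows": [
    [0,0,0,0],
    [0,0,0,0],
    [0,0,0,0],
    [0,0,0,0],
    [0,0,0,0],
    [0,0,0,0],
    [0,0,0,0],
    [0,0,0,0],
    [0,0,0,0],
    [0,0,0,0],
    [0,0,0,0],
    [0,0,0,0]
  ]
}}

```text
time: 8.72
tool_pos: [617.4, -53.1, 258.6]
tcp_rot: [-2.093, 1.551, -1.87]
contact_force: [0.7, -0.7, -0.2]
grip_width: 8.7
```

Run:
```python
from h import *
P=np.load("P.npy"); h=handle(P,P[4])
for a in np.linspace(P[4],0,22)[1:]: print(round(a,2),(handle(P,a)-h).round(1).tolist())
```

```text
1.2 [-10.2, -2.3, -3.4]
1.14 [-20.2, -4.6, -7.4]
1.08 [-29.9, -6.8, -12.0]
1.02 [-39.2, -8.9, -17.3]
0.96 [-48.2, -10.9, -23.1]
0.9 [-56.8, -12.9, -29.5]
0.84 [-64.9, -14.7, -36.5]
0.78 [-72.6, -16.5, -43.9]
0.72 [-79.8, -18.1, -51.9]
0.66 [-86.5, -19.6, -60.3]
0.6 [-92.7, -21.0, -69.2]
0.54 [-98.3, -22.3, -78.5]
0.48 [-103.3, -23.4, -88.1]
0.42 [-107.7, -24.4, -98.1]
0.36 [-111.5, -25.3, -108.4]
0.3 [-114.7, -26.0, -118.9]
0.24 [-117.2, -26.6, -129.7]
0.18 [-119.1, -27.0, -140.6]
0.12 [-120.4, -27.3, -151.7]
0.06 [-121.0, -27.5, -162.9]
0.0 [-120.9, -27.4, -174.2]
```

Request:
{"op": "carry_out", "data": {
  "rows": [
    [-5,-1.2,-1.5,0],
    [-10.2,-2.3,-3.4,0],
    [-15.2,-3.5,-5.3,0],
    [-20.2,-4.6,-7.4,0],
    [-25,-5.7,-9.6,0],
    [-29.9,-6.8,-12,0],
    [-34.6,-7.8,-14.6,0],
    [-39.2,-8.9,-17.3,0],
    [-43.7,-9.9,-20.1,0],
    [-48.2,-10.9,-23.1,0],
    [-52.5,-11.9,-26.2,0],
    [-56.8,-12.9,-29.5,0],
    [-60.9,-13.8,-33,0],
    [-64.9,-14.7,-36.5,0],
    [-68.8,-15.6,-40.2,0],
    [-72.6,-16.5,-43.9,0],
    [-76.2,-17.3,-47.9,0],
    [-79.8,-18.1,-51.9,0],
    [-79.8,-18.1,-51.9,0]
  ]
}}

```text
time: 10.3
tool_pos: [538.9, -70.9, 205.4]
tcp_rot: [-1.881, 1.553, -1.658]
contact_force: [14.3, 1.5, -13.0]
grip_width: 8.8
```

Request:
{"op": "carry_out", "data": {
  "rows": [
    [-3.1,-0.8,-4.2,0],
    [-6.5,-1.5,-8.4,0],
    [-9.6,-2.2,-12.8,0],
    [-12.7,-2.9,-17.3,0],
    [-15.5,-3.6,-22,0],
    [-18.3,-4.2,-26.6,0],
    [-20.8,-4.8,-31.4,0],
    [-23.3,-5.3,-36.2,0],
    [-25.5,-5.8,-41.2,0],
    [-27.7,-6.3,-46.2,0],
    [-29.6,-6.8,-51.4,0],
    [-31.5,-7.2,-56.5,0],
    [-33.1,-7.6,-61.8,0],
    [-34.7,-7.9,-67,0],
    [-36,-8.2,-72.4,0],
    [-37.2,-8.5,-77.8,0],
    [-37.2,-8.5,-77.8,0]
  ]
}}

```text
time: 11.72
tool_pos: [500.6, -79.5, 126.3]
tcp_rot: [-2.033, 1.553, -1.81]
contact_force: [-3.1, -2.8, 1.5]
grip_width: 8.7
```

Request:
{"op": "carry_out", "data": {
  "rows": [
    [-0.7,-0.2,-4,0],
    [-1.3,-0.3,-8,0],
    [-1.8,-0.4,-12,0],
    [-2.2,-0.5,-16,0],
    [-2.6,-0.6,-20,0],
    [-2.9,-0.7,-24,0],
    [-3.2,-0.7,-27,0],
    [-3.3,-0.8,-30,0],
    [-3.4,-0.8,-33,0],
    [-3.4,-0.8,-36,0],
    [-3.4,-0.8,-38,0],
    [-3.4,-0.8,-38,0]
  ]
}}

```text
time: 12.72
tool_pos: [496.1, -80.6, 88.9]
tcp_rot: [-2.143, 1.551, -1.919]
contact_force: [-10.4, -2.2, 13.3]
grip_width: 9.0
```

Request:
{"op": "carry_out", "data": {
  "rows": [
    [0,0,-1,0],
    [0,0,-2,0],
    [0,0,-3,0],
    [0,0,-4,0],
    [0,0,-4,0]
  ]
}}

```text
time: 13.13
tool_pos: [496.1, -80.8, 87.8]
tcp_rot: [-2.051, 1.551, -1.827]
contact_force: [-12.3, 0.9, 31.6]
grip_width: 8.8
```

Run:
```python
from h import *
import cv2
a=capture("side")[160:310,205:355]; b=capture("top")[160:310,240:390]
i=np.hstack([cv2.resize(x,(400,400),interpolation=cv2.INTER_CUBIC) for x in(a,b)]); cv2.imwrite("pics/shut.png",i[:,:,::-1])
P=np.load("P.npy")
# lid top front corners at lid angle a: 152 from pin, 20 above pin
for a_ in(0,.03,.06):
  for n,o in("side",(205,160)),("top",(240,160)):
    L=lambda r,u,y:W(P,[75-r*np.cos(a_)-u*np.sin(a_),y,92+r*np.sin(a_)+u*np.cos(a_)])
    print(a_,n,[((proj(n,L(r,20,y))-o)*400/150).round(1).tolist() for r,y in((152,117),(152,-117),(0,-117))])
```

```text
0 side [[97.9, 83.1], [151.4, 306.8], [337.4, 268.6]]
0 top [[49.2, 218.5], [320.7, 205.2], [304.5, 35.4]]
0.03 side [[96.9, 79.9], [150.5, 304.0], [336.7, 268.8]]
0.03 top [[49.1, 218.5], [321.9, 205.1], [304.6, 36.0]]
0.06 side [[96.1, 76.7], [149.8, 301.2], [336.0, 269.0]]
0.06 top [[49.0, 218.3], [323.1, 204.9], [304.6, 36.7]]
```

View pics/shut.png

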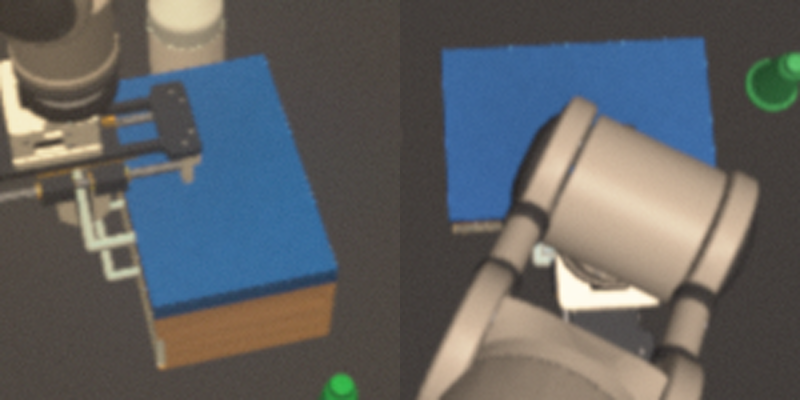

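Shut. In the side view the near front corner of the blue lid is at about (156,313), at or below the a=0 prediction of (151,307), and there is no gap along the skirt. I'll hold it briefly, then raise it along the arc.

Request:
{"op": "carry_out", "data": {
  "rows": [
    [0,0,-2,0],
    [0,0,-2,0],
    [0,0,-2,0],
    [0,0,-2,0],
    [0,0,-2,0]
  ]
}}

```text
time: 13.65
tool_pos: [496.1, -80.8, 88.2]
tcp_rot: [-1.98, 1.55, -1.756]
contact_force: [-10.6, 0.2, 27.1]
grip_width: 8.9
```

Run:
```python
from h import *
P=np.load("P.npy"); h=handle(P,0); print(get_obs()["contact_force"],get_obs()["tool_pos"])
for a in np.arange(.05,.81,.05): print(round(a,2),(handle(P,a)-h).round(1).tolist())
```

```text
[-10.56132163   0.15099625  27.13150055] [496.11115046 -80.82185794  88.21685866]
0.05 [-0.1, -0.0, 9.4]
0.1 [0.2, 0.1, 18.7]
0.15 [1.0, 0.2, 28.0]
0.2 [2.3, 0.5, 37.2]
0.25 [4.0, 0.9, 46.3]
0.3 [6.2, 1.4, 55.2]
0.35 [8.8, 2.0, 64.0]
0.4 [11.8, 2.7, 72.7]
0.45 [15.3, 3.5, 81.1]
0.5 [19.2, 4.4, 89.3]
0.55 [23.5, 5.3, 97.2]
0.6 [28.2, 6.4, 104.9]
0.65 [33.3, 7.5, 112.3]
0.7 [38.7, 8.8, 119.5]
0.75 [44.5, 10.1, 126.3]
0.8 [50.7, 11.5, 132.7]
```

Request:
{"op": "carry_out", "data": {
  "rows": [
    [-0.5,0,5,0],
    [-0.6,0,9.4,0],
    [-0.5,0,14,0],
    [-0.3,0,18.7,0],
    [0.5,0.2,28,0],
    [2,0.5,37.2,0],
    [3.8,0.9,46.3,0],
    [6,1.4,55.2,0],
    [8.7,2,64,0],
    [11.8,2.7,72.7,0],
    [11.8,2.7,72.7,0]
  ]
}}

```text
time: 14.57
tool_pos: [513.7, -76.8, 162.5]
tcp_rot: [-1.349, 1.55, -1.124]
contact_force: [18.7, 7.2, -11.1]
grip_width: 8.8
```

Request:
{"op": "carry_out", "data": {
  "rows": [
    [0,0,0,0],
    [0,0,0,0]
  ]
}}

```text
time: 14.73
tool_pos: [513.9, -76.7, 162.2]
tcp_rot: [-1.369, 1.55, -1.145]
contact_force: [2.6, 0.8, -3.0]
grip_width: 9.0
```

Run:
```python
from h import *
import cv2
a=capture("side")[140:310,195:365]; b=capture("top")[160:310,240:390]
i=np.hstack([cv2.resize(x,(400,400),interpolation=cv2.INTER_CUBIC) for x in(a,b)]); cv2.imwrite("pics/up.png",i[:,:,::-1])
P=np.load("P.npy"); o=get_obs(); print(o["tool_pos"],o["contact_force"],o["moment"])
for a_ in(.3,.35,.4,.45,.5):
  for n,q,s in("side",(195,140),400/170),("top",(240,160),400/150):
    L=lambda r,u,y:W(P,[75-r*np.cos(a_)-u*np.sin(a_),y,92+r*np.sin(a_)+u*np.cos(a_)])
    print(a_,n,[((proj(n,L(r,20,y))-q)*s).round(1).tolist() for r,y in((152,117),(152,-117),(0,-117))],handle(P,a_).round(1))
```

```text
[513.86197296 -76.66222749 162.04346626] [ 3.19504791  0.90698523 -3.627878  ] [ 0.0679512  -0.36319173 -0.01141822]
0.3 side [[107.7, 91.5], [156.3, 291.7], [314.9, 285.9]] [502.4 -79.1 154.2]
0.3 top [[48.0, 211.1], [332.4, 197.2], [304.9, 42.1]] [502.4 -79.1 154.2]
0.35 side [[108.7, 86.6], [157.7, 287.2], [313.9, 286.3]] [505.  -78.5 163. ]
0.35 top [[47.7, 208.3], [334.2, 194.2], [304.9, 43.2]] [505.  -78.5 163. ]
0.4 side [[110.1, 81.7], [159.5, 282.6], [312.9, 286.7]] [508.1 -77.8 171.7]
0.4 top [[47.5, 204.9], [336.0, 190.8], [305.0, 44.3]] [508.1 -77.8 171.7]
0.45 side [[111.9, 76.9], [161.8, 278.0], [311.9, 287.1]] [511.5 -77.  180.1]
0.45 top [[47.2, 201.1], [337.6, 186.9], [305.0, 45.4]] [511.5 -77.  180.1]
0.5 side [[114.2, 72.0], [164.6, 273.5], [310.9, 287.6]] [515.4 -76.2 188.3]
0.5 top [[46.8, 196.8], [339.1, 182.6], [304.9, 46.5]] [515.4 -76.2 188.3]
```

View pics/up.png

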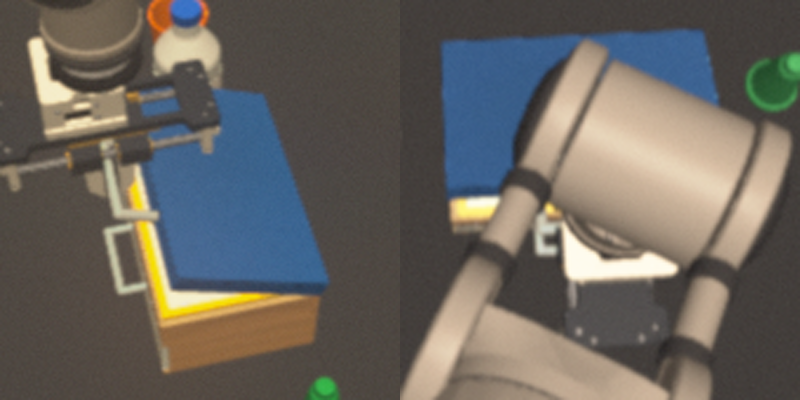

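Side view: the yellow-edged inner lid lies flat on the box and the blue lid alone is raised about 0.4–0.5 rad, with the bar in the fingers at (115,190). I'll carry on up.

Request:
{"op": "carry_out", "data": {
  "rows": [
    [2,0.4,4,0],
    [4,0.9,8,0],
    [8.2,1.8,16.1,0],
    [12.9,2.9,23.8,0],
    [18,4,31.2,0],
    [23.4,5.3,38.4,0],
    [29.2,6.6,45.2,0],
    [35.4,8,51.6,0],
    [35.4,8,51.6,0],
    [35.4,8,51.6,0]
  ]
}}

```text
time: 15.67
tool_pos: [548.9, -68.8, 214.5]
tcp_rot: [-1.389, 1.55, -1.165]
contact_force: [-4.5, -2.0, 2.8]
grip_width: 9.2
```

Run:
```python
from h import *
import cv2
a=capture("side")[140:310,195:365]; b=capture("top")[160:310,240:390]
i=np.hstack([cv2.resize(x,(400,400),interpolation=cv2.INTER_CUBIC) for x in(a,b)]); cv2.imwrite("pics/up2.png",i[:,:,::-1])
P=np.load("P.npy"); o=get_obs(); print(o["tool_pos"],o["contact_force"],o["dq"].round(3))
for a_ in(.6,.7,.8,.9,1):
  for n,q,s in("side",(195,140),400/170),("top",(240,160),400/150):
    L=lambda r,u,y:W(P,[75-r*np.cos(a_)-u*np.sin(a_),y,92+r*np.sin(a_)+u*np.cos(a_)])
    print(a_,n,[((proj(n,L(r,u,y))-q)*s).round(1).tolist() for r,u,y in((152,20,117),(152,20,-117),(152,4,-117))],handle(P,a_).round(1))
```

```text
[548.30887443 -68.8718286  213.88648709] [-4.68111724 -1.33007676  3.6622787 ] [-0.004  0.     0.005 -0.    -0.003  0.001]
0.6 side [[119.8, 62.6], [171.5, 264.4], [182.3, 270.7]] [524.4 -74.1 203.9]
0.6 top [[46.1, 186.9], [342.0, 172.5], [336.9, 164.0]] [524.4 -74.1 203.9]
0.7 side [[127.0, 53.4], [180.1, 255.5], [192.4, 261.1]] [535.  -71.7 218.5]
0.7 top [[45.4, 175.2], [344.4, 160.7], [339.3, 150.5]] [535.  -71.7 218.5]
0.8 side [[135.7, 44.7], [190.4, 246.9], [204.0, 251.7]] [547.  -69.  231.7]
0.8 top [[44.6, 161.9], [346.3, 147.2], [341.4, 135.5]] [547.  -69.  231.7]
0.9 side [[145.8, 36.7], [202.3, 238.8], [217.1, 242.6]] [560.3 -66.  243.6]
0.9 top [[43.7, 147.0], [347.7, 132.3], [343.0, 119.1]] [560.3 -66.  243.6]
1 side [[157.2, 29.3], [215.6, 231.2], [231.5, 234.0]] [574.8 -62.7 254. ]
1 top [[42.8, 130.8], [348.6, 116.2], [344.1, 101.5]] [574.8 -62.7 254. ]
```

View pics/up2.png

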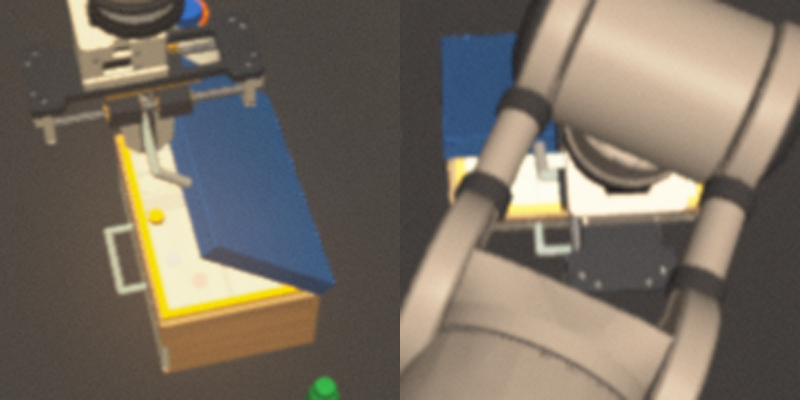

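Side view: the blue lid's near skirt corner is at (205,257), close to the 0.8 rad prediction of (204,252). The inner lid's yellow rim is flat on the box, the pull is at its home place, and the bar is between the fingers at (150,150). I'm handing in.

```bash
python3 -c "
from plant import *
o=get_obs(); print(o['time'],o['grip_width'],o['contact_force'],o['dq'].round(3)); print(close_job())"
```

```text
15.7667 8.92770575710505 [-4.68111724 -1.33007676  3.6622787 ] [-0.004  0.     0.005 -0.    -0.003  0.001]
the job is handed in; nothing more can be done
None
```

The job is handed in at 15.8 s on the robot's clock, with the blue lid held about half open. No verdict was reported.

**What I did:**
1. Pushed the drawer home with the closed fingers on its pull.
2. Gripped the lid handle and lowered both lids together until shut, keeping the grip from there on.
3. Raised the blue lid alone and stopped there, still holding it.

**Last checks:**
- **Blue lid:** the side picture puts it at about 0.8 rad and the top picture nearer 0.85, both within 0.55–1.05.
- **Inner lid:** it lies flat on the box.
- **Drawer:** its pull is at the home position.
- **Grip:** opening 8.9 mm on the 10 mm bar, about 6 N on the tool, arm at rest.
- **Bystanders:** I saw no sign of movement in the bottle or cone, but my later crops left out the iron and most of the cup.

**What disagreed:**
- **Drawer push:** it stopped about 1.5 mm before the position I had worked out, but the pictures matched home rather than 6 mm out.
- **Lids shut:** the fingers were about 3 mm higher than expected, under about 30 N of downward press. The picture showed the lid shut, and 3 mm is about 0.02 rad, inside the 0.03 limit.
- **Lid swing:** sideways forces reached about 20 N for short spells on both swings. The bar slid a little in the pads; I re-aimed each time and the force eased.

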